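Check the jaw gap of a pouch sealer with a taper gauge

TASK

Check the jaw gap of the pouch sealer: press its raised arm all the way down, then take the taper gauge by its handle and slide its steel leaf level and straight in from the front, between the two sealing bars, until it drags snugly there; do not force it, and leave the arm down. Finish while holding the gauge still at that depth, your grip closed on the handle, so that the gap can be read off; do not knock the other things on the trolley about.

Things in the scene. Friction and masses are not known exactly. Their poses are not given: they have to be found in the camera images.
- press_arm (a joint): Arm of the pouch sealer, a frame hinged at the sealer's rear. 0 = fully down (bars facing each other at a small gap), grows as the front lifts, rad; starts raised 0.4 to 0.7. A stiff friction hinge: it stays where it is left and takes some 4 to 10 N downward at the pad to close.
- palm_pad (a point): Centre of the top of the black palm pad (24x90 mm, long side along the bars) on the arm's front beam. With the arm down it is about 140 mm above the trolley top. Push here from above; it moves on an arc about press_hinge.
- press_hinge (a point): Point on the arm's hinge axis, mid-way along it. The axis runs along the sealer's y (level), 112 mm behind (sealer +x of) the bars. With the arm down the pad top is 112 mm in front of this point and 28 mm above it.
- sealer: Pouch sealer, low white housing 148x236x72 mm, fixed. Origin at the centre of its underside; x to its rear (its front faces the robot), y along the bars. Lower bar: 200 mm long, 14 mm wide (x -69 to -55 mm), flat top 84 mm above the trolley; in front of it a sloping lip down to 71 mm, out to x = -82 mm. Behind the bars a free throat 90 mm deep.
- bar_mouth (a point): Middle of the front edge of the lower bar's flat top: the leaf's flat underside slides in at this height, along the sealer's +x.
- press_bar: Upper bar 14x196x12 mm, sprung under the arm's front beam; origin at its underside's centre; front edge flared up 8 mm at 45 degrees. Arm down: gap to the lower bar 2.6 to 4.4 mm, new each time. It yields upward at about 1 N, then 4 N more per mm. Snug = it bears on the leaf with 1.5 to 9 N; pushing the leaf in then takes 1.2 to 2 times that (6 N is right). Over about 18 N the arm lifts.
- gauge_grip (a point): Centre of the taper gauge's handle, a dark steel block 44 mm long (x), 20 mm wide (y), 32 mm tall, standing free on its long narrow side; this point is half-way up (16 mm above its underside). x points along the leaf to the tip, z up. The whole gauge weighs about 165 g.
- gauge_tip (a point): Tip of the gauge's steel leaf, mid-thickness, 107 mm ahead of the handle's centre. The leaf is 18 mm wide, round-ended, leaves the handle 15 mm above its underside and runs 85 mm ahead, underside flat and level; 1.5 mm thick at the tip, 0.08 mm more per mm towards the handle. It springs up or down at the handle, 1 N m per rad.
- bottle_6: Bystander: white medicine bottle with screw cap, 44 mm across, 119 mm tall. Origin at the centre of its underside.
- vial_1: Bystander: capped vial, 29 mm across, 74 mm tall. Origin at the centre of its underside.
- vial_2: Bystander: second capped vial, the same. Origin at the centre of its underside.
- gauze_pack_1: Bystander: flat sealed pouch, 86x59x13 mm. Origin at the centre of its underside.
- gauze_pack_2: Bystander: second flat sealed pouch. Origin at the centre of its underside.
- tape_roll: Bystander: roll of tape lying flat, 69 mm across, 25 mm tall. Origin at the centre of its underside.
- forceps_1: Bystander: steel thumb forceps lying flat, 137 mm long, 10 mm thick. Origin at the centre of its underside.
- marker_pen: Bystander: marker pen lying by the left rail, 139 mm long, 13 mm thick. Origin at the centre of its underside.

How it is judged (in metres and radians):
On the way, in this order (a step that is already met when the one before it is completed fails the run):
1. the arm is pressed fully down with the leaf not yet between the bars (value of joint press_arm below 0.03 rad and (x of gauge_tip in the frame of sealer below -0.07 m or y of gauge_tip in the frame of sealer above 0.12 m or y of gauge_tip in the frame of sealer below -0.12 m or height (world z) of gauge_tip above 0.15 m)), for 0.1 s.
2. the leaf is between the bars and drags on both (x of gauge_tip in the frame of sealer between -0.052 and 0.03 m and y of gauge_tip in the frame of sealer between -0.085 and 0.085 m and contact force between gauge and press_bar above 1.5 N and contact force between gauge and sealer above 1 N), for 0.2 s.
At the end, for the whole second after the job is handed in: Arm down (within 0.03 rad); gauge tip past the bars, within their length; leaf bearing on the lower bar (over 1 N) and on the upper bar (1.5 to 9 N); gauge square to the bars within 0.2 rad, upright within 0.15 rad, still, off the trolley, gripped by its handle (all of step 2 and contact force between gauge and press_bar below 9 N and value of joint press_arm below 0.03 rad and angle between the x axis of gauge_grip and the x axis of sealer, either way round below 0.2 rad and angle between gauge_grip's own z axis and vertical below 0.15 rad and contact force between the fingers and gauge above 3 N and distance between the grasp point and gauge_grip below 0.04 m and height (world z) of gauge_grip above 0.07 m and linear speed of gauge below 0.01 m/s); the arm keeps its last pose, push and grip.
It fails at once if the gauge is forced against the upper bar with over 25 N (contact force between gauge and press_bar above 25 N).
It fails at once if a bystander is moved more than 30 mm or tipped over (distance of any of bottle_6, vial_1, vial_2, gauze_pack_1, gauze_pack_2, tape_roll, forceps_1, marker_pen from where it was at the start of the episode above 0.03 m or angle between any of bottle_6, vial_1, vial_2, gauze_pack_1, gauze_pack_2, tape_roll, forceps_1, marker_pen's own z axis and vertical above 0.5 rad).
It also fails if it takes over 51 s, if anything falls off the work surface, if the arm or the gripper's body presses on something with over 40 N, if the wrist force passes 120 N, or if a joint passes its speed limit or range.

ROBOT

A 6-joint arm with a two-finger parallel gripper is mounted at the origin on a cart in front of the work surface, level with it; the furniture and walls round the work are solid. World frame = base frame: x ahead of the robot, y to its left, z up, the work surface at z = 0. Lengths are in mm, angles in rad, forces in N, time in s.
With the tool pointing down it reaches from about 300 to 775 mm from the base axis. Payload 14.6 kg.
Tool frame: the origin (TCP) lies at the very end of the fingers, on their centre line; the grasp point (between the pads) lies 19 mm behind it; z points along the fingers, y is the line along which they close (so a half turn about z gives the same grasp; the last joint's range is limited). The gripper opens to 94 mm and grips with 3 to 60 N. Pads are 16 mm wide; open, the fingers measure 119 mm over their backs; the gripper's body (75 mm by 177 mm) begins 78 mm behind the grasp point.
Start: joints at [1.222, 0.3, 1.521, -0, 1.321, -0.067], TCP at [152.944, 528.297, 205.446] pointing down, gripper open.
Joint ranges: [-3.03, 3.03], [-0.79, 2.21], [0.23, 2.52], [-1.04, 4.18], [0, 3.07], [-2.55, 2.55]. Speed limits (rad/s): [2.22, 2.22, 2.57, 3.14, 3.14, 3.14].

INTERFACE

Orientations are given as [roll, pitch, yaw] about the fixed x, y, z axes, in that order (R = Rz(yaw) Ry(pitch) Rx(roll)).
In Python, from cell import manip, eyes, ticket gives the robot as it stands. The module is installed in compiled form; this text tells all that it offers.
- The arm moves only by the tool arm_command, never from a script. Its argument "plan" is a list of rows, each a list of 5 numbers: the opening, from -1 (shut) to 1 (fully open), then the shift along the tool's x, y, z in m, then the turn about the tool's z in rad. In form: [[jaw, dx, dy, dz, roll], ...]. A call has 1 to 20 rows; each row shifts and turns the commanded pose from where the row before left it, along the tool's axes as they then stand; what a row does not reach is not made up. A row lasts 1/8 s, in which the tool goes at most 62.5 mm and 10.7 degrees, less where a joint would pass 70% of its speed; a pose out of reach is approached as far as the arm can. A call is refused whole if a number of a shift passes 0.0625 or a number of a turn 0.188, either way. A call with a gripper value outside its range is refused whole. The fingers move at their own pace and stop on an object; "newtons" is the grip in N (left out, the last holds). Time passes only in rows, so rows that do not move let the fingers close. It gives the time, the measured TCP pose, the force, the opening and the grip force at its end, in the units of the state.
- manip.read_state(): the state, without advancing time (a new reading comes with each control period).
- eyes.camera(name): name is "side" or "top" or "wrist"; returns a dict with "img" (400x640x3 uint8, blue, green, red), "z_map" (400x640 float32, mm along the optical axis (not along the pixel's ray), 0 where there is no reading), "fx", "fy", "cx", "cy" (pixels), "eye" and "orientation" of the camera in the world. Camera axes: x right, y down, z forward; pixel columns grow to the right and rows downward; lengths in mm; the calibration is good to about 2 mm. The wrist camera is an equidistant fisheye: a pixel r from the principal point sees the ray r / f radians off the axis. A picture is of the moment at which its call begins.
- ticket.sign_off(): hands the job in; it is judged then, once.
The state is a dict: "clock": time; "joints": joint angles; "qd": joint speeds; "effort": joint torques, N m; "eef_pos": TCP position; "eef_rot": TCP orientation; "wrist_force": force on the tool from outside, world axes, zero at the start; "moment": the same for the moment, N m; "finger_gap": finger opening in mm; "finger_force": force on a finger pad.
Only numpy, scipy, OpenCV 4.12 (cv2) and the standard library are available. Lean on these libraries where they do the work, as an engineer would, in place of code of your own. Each camera call takes 0.05 s, during which the arm holds its last target. There are 200 camera calls.

## Working session

There is one attempt and no reset: what is moved stays moved. The work goes in short steps, Python scripts to look and compute and a tool call to move; the robot and the scene stay as the last step left them, time stands still between calls to the robot, and variables do not carry over. Pictures are saved under pics/ and viewed, at most 10 in all, crops included, and the job is handed in when it is done.

Besides the shell and the picture viewer there is one more tool, called by a JSON object that holds its "op" and its "data". arm_command: Moves the arm, as the interface text tells. Its arguments: {"type":"object","properties":{"plan":{"type":"array"},"newtons":{"type":"number"}},"required":["plan"]}

```bash
mkdir -p pics
cat > h.py <<'E'
import numpy as np, cv2
from cell import manip, eyes, ticket
from scipy.spatial.transform import Rotation as Ro
def R(o):
    o=np.array(o,float)
    return o if o.shape==(3,3) else Ro.from_euler('xyz',o).as_matrix()
def cloud(c):
    v,u=np.mgrid[0:400,0:640]; z=c['z_map']
    p=np.stack([(u-c['cx'])/c['fx']*z,(v-c['cy'])/c['fy']*z,z],-1)
    return p@R(c['orientation']).T+np.array(c['eye'])
E
python3 - <<'E'
from h import *
for n in('top','side'):
    c=eyes.camera(n); cv2.imwrite(f'pics/{n}0.png',c['img']); np.save(f'{n}.npy',cloud(c))
    print(n,c['eye'],c['orientation'],c['fx'],c['cx'],c['cy'])
print(manip.read_state())
E
```

```text
top [354.58884579 115.38463694 976.64041979] [-2.92525967e+00  2.50858358e-03 -1.55656569e+00] 451.3086190943264 321.3094607374226 199.07526616525072
side [ 889.37154246  600.83312673 1150.92186725] [-2.6196835  -0.01268507  2.49478933] 478.5910726203094 312.97105603306755 192.1462732839034
{'clock': 0.1, 'joints': array([ 1.22239368e+00,  3.00421833e-01,  1.52147669e+00,  3.51946531e-05,
        1.32069347e+00, -6.65857883e-02]), 'qd': array([-0.00017541, -0.00096496, -0.0014197 ,  0.00102434,  0.00132401,
        0.00041286]), 'effort': array([ 2.26050843e-04, -5.32631850e+01, -3.53291309e+01,  7.08915596e-02,
        2.34729314e-02, -6.94954247e-05]), 'eef_pos': array([152.86819841, 528.1038291 , 204.9575104 ]), 'eef_rot': array([-3.14059779e+00, -1.00508586e-04,  2.85976702e+00]), 'wrist_force': array([0.89259595, 0.05776156, 0.13295818]), 'moment': array([ 0.01826582, -0.01987843,  0.00857066]), 'finger_force': 0.0, 'finger_gap': 94.16674489501789}
```

View pics/top0.png

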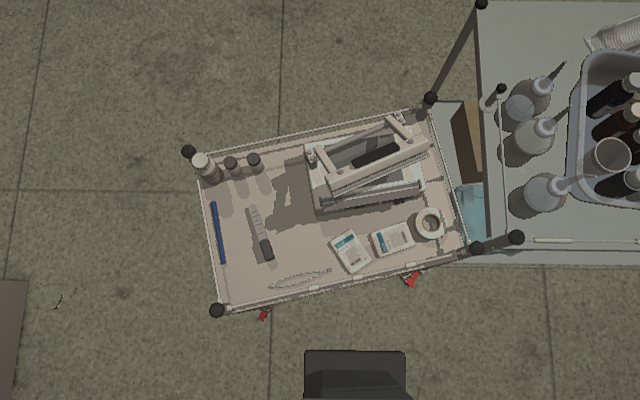

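View pics/side0.png

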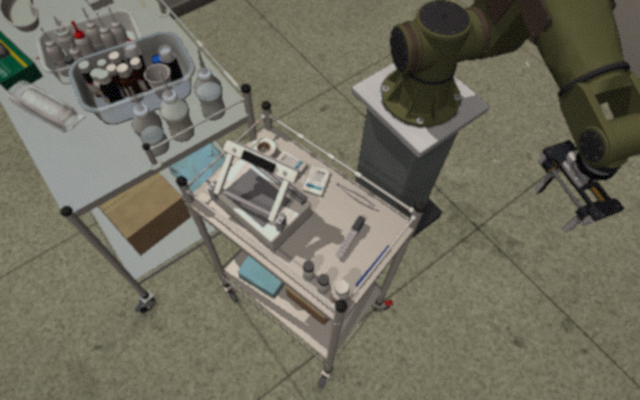

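The top view shows the sealer at about (368,170) with its raised arm and black pad at (375,152). The gauge handle is at (266,250), its leaf running to (252,207). The vials and bottle are at upper left, and the pouches and tape are in front of the sealer's right side. The side view shows the same layout.

Run:
```python
from h import *
im=cv2.imread('pics/top0.png'); P=np.load('top.npy'); Z=P[...,2]
big=cv2.resize(im[90:320,180:480],None,fx=2.6,fy=2.6,interpolation=cv2.INTER_CUBIC); cv2.imwrite('pics/topc.png',big)
def rect(m,n):
    p=P[m][:,:2].astype(np.float32); print(n,len(p),cv2.minAreaRect(p),'z',np.percentile(P[m][:,2],[5,50,95]))
roi=np.zeros(Z.shape,bool); roi[225:270,235:285]=1
g=im.max(2)
print('table z',np.median(Z[270:280,220:250]))
m=roi&(Z>22)&(Z<45); rect(m,'handle')
roi[:]=0; roi[200:265,235:285]=1
rect(roi&(Z>8)&(Z<45),'gauge')
roi[:]=0; roi[110:215,295:450]=1
m=roi&(Z>55)&(Z<300)
rect(m,'sealer all')
m=roi&(Z>64)&(Z<78);rect(m,'housing72')
m=roi&(Z>79)&(Z<88);rect(m,'lower bar')
m=roi&(Z>90); rect(m,'arm')
m=roi&(g<60)&(Z>100); rect(m,'pad')
for a in [(152,375),(155,365),(190,330),(170,420),(195,380),(200,325),(185,420)]: print(a,P[a].round(0),im[a])
# side-view
S=np.load('side.npy')
m=(S[...,2]>22)&(S[...,2]<45)&(np.hypot(S[...,0]-P[250,266,0],S[...,1]-P[250,266,1])<50)
p=S[m]; print('side handle',len(p),cv2.minAreaRect(p[:,:2].astype(np.float32)) if len(p) else 0)
m=(S[...,2]>79)&(S[...,2]<88)&(S[...,0]>300)&(S[...,0]<650)&(abs(S[...,1])<250)
p=S[m]; print('side bar',len(p),cv2.minAreaRect(p[:,:2].astype(np.float32)) if len(p) else 0)
```

```text
table z -1.4342863255173484
handle 211 ((462.57220458984375, 238.97854614257812), (64.80375671386719, 20.147693634033203), 20.93404769897461) z [23.21814206 29.8969212  32.55028291]
gauge 537 ((492.17034912109375, 249.62298583984375), (128.19386291503906, 20.62860679626465), 20.412662506103516) z [13.60566208 19.87109713 31.82906668]
sealer all 9027 ((643.1695556640625, 13.804901123046875), (193.0076141357422, 298.1593017578125), 13.021818161010742) z [ 64.69693815  82.71318183 204.73833521]
housing72 3569 ((641.8082275390625, 11.952789306640625), (191.5074462890625, 297.5669860839844), 13.892435073852539) z [66.08654213 71.34232145 75.75737344]
lower bar 872 ((566.400634765625, 38.554534912109375), (235.3772430419922, 86.52790069580078), 81.97917175292969) z [79.66083753 82.46516486 85.26071272]
arm 4176 ((570.851318359375, 79.87081909179688), (201.86013793945312, 389.0696716308594), 53.25279998779297) z [115.32978863 189.57824588 208.48301365]
pad 501 ((568.2841796875, 86.01492309570312), (181.35194396972656, 391.43914794921875), 57.31636428833008) z [171.74556021 206.72103985 211.33017992]
(152, 375) [613.  25. 202.] [37 40 42]
(155, 365) [607.  42. 201.] [39 42 46]
(190, 330) [544. 105. 192.] [69 75 80]
(170, 420) [619. -85.  69.] [170 178 174]
(195, 380) [562.   1.  80.] [ 94  99 105]
(200, 325) [549. 113.  82.] [67 71 74]
(185, 420) [583. -80.  85.] [82 86 91]
side handle 158 ((463.4139099121094, 243.4084930419922), (69.34934997558594, 20.49481773376465), 21.801668167114258)
side bar 387 ((548.6661376953125, -45.52455139160156), (202.5692901611328, 408.6328430175781), 0.006593475583940744)
```

View pics/topc.png

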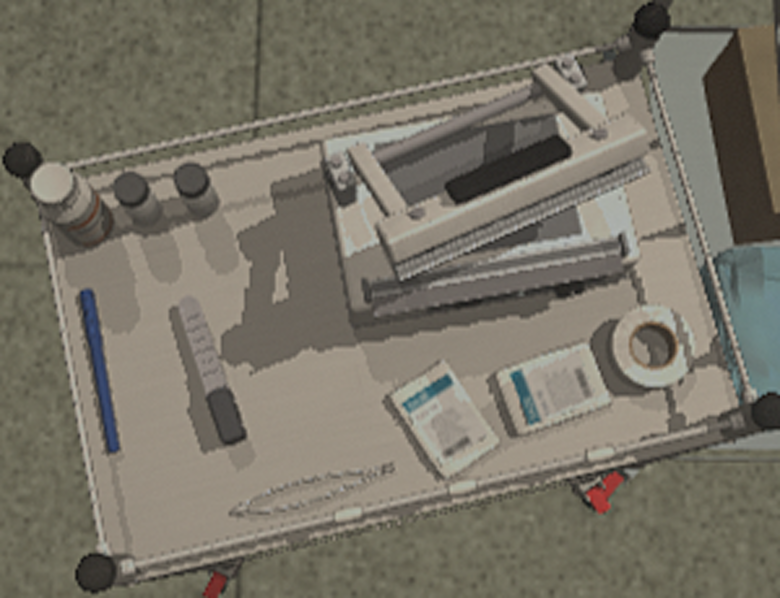

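Run:
```python
from h import *
im=cv2.imread('pics/top0.png'); P=np.load('top.npy'); Z=P[...,2]; g=im.max(2)
C=np.array([354.58884579,115.38463694,976.64041979])
def plane(p,h): d=p-C; return C+d*((h-C[2])/d[...,2:3])
def comp(m,h,n):
    k,l,s,c=cv2.connectedComponentsWithStats(m.astype(np.uint8)); i=1+np.argmax(s[1:,4]); m=l==i
    p=plane(P[m],h)[:,:2].astype(np.float32); r=cv2.minAreaRect(p); print(n,len(p),np.round(r[0],1),np.round(r[1],1),round(r[2],2),'zmed',np.median(Z[m]).round(1),'meanpx',np.argwhere(m).mean(0).round(1))
    return m,p
def roi(a,b,c,d):
    m=np.zeros(Z.shape,bool); m[a:b,c:d]=1; return m
comp(roi(136,170,345,405)&(g<70)&(Z>180),206,'pad')
comp(roi(225,270,245,285)&(g<75)&(Z>26),31,'handle')
comp(roi(195,250,235,285)&(Z>8)&(Z<23),16,'leaf')
m,p=comp(roi(165,220,300,440)&(Z>78.5)&(Z<90),84,'bar')
q=P[m]; print(Z[m].min(),Z[m].max())
# line through columns front edge
# pixel profile across the bar at few columns
for col in (345,375,405):
    print(col,[(r,int(P[r,col,0]),int(P[r,col,1]),int(Z[r,col]),int(g[r,col])) for r in range(172,220,2)])
# housing side wall edges: z~72
comp(roi(110,220,295,450)&(Z>60)&(Z<78),72,'housing')
```

```text
pad 478 [ 186.1 1241.8] [  25.  2664.7] 19.05 zmed 207.2 meanpx [154.8 374.8]
handle 89 [452.3 234.5] [43.3 19.7] 20.73 zmed 29.9 meanpx [249.7 265.7]
leaf 317 [511.4 257.9] [86.6 19.2] 22.0 zmed 17.4 meanpx [222.4 257.3]
bar 892 [562.4  20.5] [ 24.2 210.6] 10.87 zmed 82.4 meanpx [193.5 371.1]
78.50136701033023 88.21079558297436
345 [(172, 575, 78, 197, 170), (174, 571, 78, 201, 161), (176, 566, 78, 205, 175), (178, 562, 78, 205, 149), (180, 560, 78, 200, 147), (182, 557, 77, 196, 140), (184, 554, 77, 194, 140), (186, 555, 77, 177, 52), (188, 552, 76, 174, 141), (190, 548, 76, 173, 114), (192, 542, 77, 182, 141), (194, 561, 72, 84, 115), (196, 557, 72, 84, 72), (198, 554, 72, 81, 84), (200, 550, 72, 79, 154), (202, 546, 72, 78, 109), (204, 543, 71, 74, 110), (206, 539, 71, 73, 112), (208, 540, 70, 47, 53), (210, 541, 69, 21, 62), (212, 541, 68, -4, 92), (214, 536, 68, -2, 87), (216, 532, 68, -1, 84), (218, 527, 68, 0, 150)]
375 [(172, 577, 23, 194, 96), (174, 579, 21, 173, 116), (176, 575, 21, 176, 117), (178, 570, 22, 178, 150), (180, 568, 21, 172, 48), (182, 590, 10, 73, 73), (184,
[... 425 characters left out ...]
405 [(172, 613, -52, 72, 169), (174, 610, -53, 68, 171), (176, 604, -52, 71, 171), (178, 600, -52, 70, 176), (180, 597, -52, 68, 176), (182, 591, -52, 71, 174), (184, 584, -49, 84, 122), (186, 580, -50, 81, 102), (188, 576, -49, 81, 160), (190, 572, -49, 81, 101), (192, 568, -50, 79, 109), (194, 565, -50, 76, 110), (196, 562, -51, 70, 102), (198, 565, -57, 36, 53), (200, 567, -62, 8, 82), (202, 565, -64, -2, 129), (204, 561, -64, -3, 148), (206, 555, -63, 0, 147), (208, 551, -64, 0, 147), (210, 547, -64, -1, 147), (212, 543, -64, -3, 148), (214, 538, -64, -3, 145), (216, 533, -63, 0, 149), (218, 529, -64, -4, 148)]
housing 1946 [603.7  29.3] [117.5 234.2] 10.97 zmed 71.3 meanpx [185.7 364. ]
```

{"op": "arm_command", "data": {"plan": [[-1,0,0,-0.03,-0.157],[-1,0,0,-0.03,-0.157],[-1,0,0,-0.01,-0.157],[-1,-0.025,-0.041,0,0],[-1,-0.025,-0.041,0,0],[-1,-0.025,-0.041,0,0],[-1,-0.025,-0.041,0,0],[-1,-0.025,-0.041,0,0],[-1,-0.025,-0.041,0,0],[-1,-0.025,-0.041,0,0],[-1,-0.025,-0.041,0,0],[-1,-0.025,-0.041,0,0],[-1,-0.025,-0.041,0,0],[-1,-0.025,-0.041,0,0],[-1,-0.025,-0.041,0,0],[-1,-0.025,-0.041,0,0],[-1,-0.025,-0.041,0,0],[-1,0,0,0,0]], "newtons": 20}}

```text
clock: 2.35
eef_pos: [605.6, 28.1, 274.0]
eef_rot: [3.141, -0.002, -2.955]
wrist_force: [-0.1, -0.2, 0.5]
finger_gap: 0.1
finger_force: 0.0
```

Run:
```python
from h import *
c=eyes.camera('wrist'); cv2.imwrite('pics/w1.png',c['img']); print(c['eye'],c['orientation'],c['fx'],c['cx'],c['cy'])
c=eyes.camera('side'); cv2.imwrite('pics/s1.png',cv2.resize(c['img'][100:280,150:400],None,fx=3,fy=3))
```

```text
[534.19722555  13.44669417 452.27019458] [2.88606197e+00 2.31311933e-04 1.75682498e+00] 309.70691628693146 318.2044187117887 200.579558363704
```

View pics/w1.png

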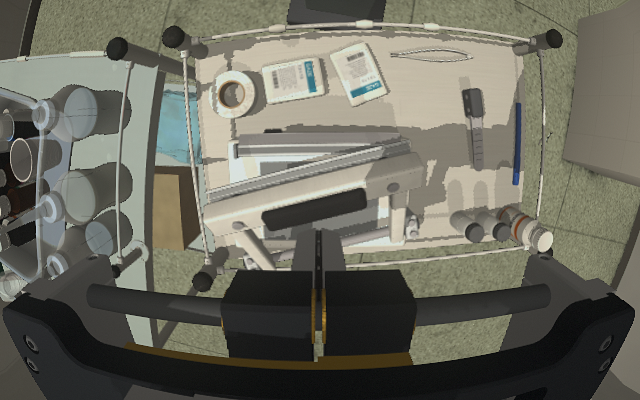

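View pics/s1.png

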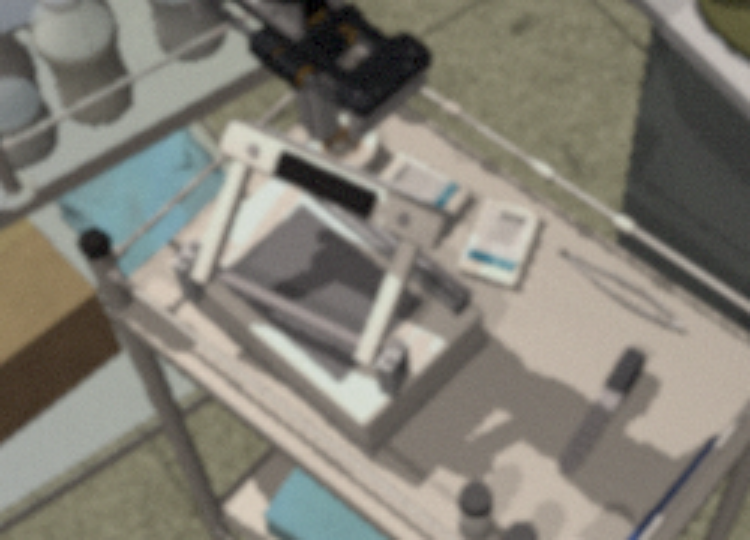

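The wrist view shows pad (315,208), lower bar (235,150)-(410,140) and gauge (475,125). The beam looks skewed against the lower bar there, so I'll check this in 3D.

Run:
```python
from h import *
im=cv2.imread('pics/top0.png'); P=np.load('top.npy'); Z=P[...,2]; g=im.max(2).astype(int)
m=np.zeros(Z.shape,bool); m[142:168,350:400]=1; m&=(g<60)&(Z>185)&(Z<225)
k,l,s,c=cv2.connectedComponentsWithStats(m.astype(np.uint8)); m=l==1+np.argmax(s[1:,4])
p=P[m]; c=p.mean(0); w,v=np.linalg.eigh(np.cov((p-c).T)); print('pad',len(p),c.round(1),v.T[::-1].round(3),np.sqrt(w*12).round(1))
print('yaw long',np.degrees(np.arctan2(v[0,2],-v[1,2])))
# bar edge: bright/dark line fits in world at z=84: per column topmost & lowest rows of z in 79..88
E2=[];E3=[]
for col in range(330,425,5):
    r=[q for q in range(165,220) if 79<Z[q,col]<88]
    f=[q for q in range(165,225) if 66<Z[q,col]<88]
    if r: E2.append(P[r[0],col]); E3.append(P[f[-1],col])
for E in(E2,E3):
    E=np.array(E); a=np.polyfit(E[:,1],E[:,0],1); print(np.degrees(np.arctan(-a[0])),a, np.abs(E[:,0]-np.polyval(a,E[:,1])).max())
S=cv2.imread('pics/side0.png'); Q=np.load('side.npy'); gs=S.max(2).astype(int)
m=np.zeros(Z.shape,bool); m[140:185,225:290]=1; m&=(gs<60)&(Q[...,2]>180)&(Q[...,2]<230)
k,l,s,c=cv2.connectedComponentsWithStats(m.astype(np.uint8)); m=l==1+np.argmax(s[1:,4])
p=Q[m]; c=p.mean(0); w,v=np.linalg.eigh(np.cov((p-c).T)); print('side pad',len(p),c.round(1),v.T[::-1].round(3),np.sqrt(w*12).round(1))
```

```text
pad 456 [606.5  25.3 206. ] [[-0.422  0.907 -0.004]
 [ 0.76   0.352 -0.546]
 [ 0.493  0.233  0.838]] [ 5.3 24.  87.7]
yaw long -155.02687140581688
11.779114259369134 [-2.08530479e-01  5.76219413e+02] 2.9477061203656376
11.876524594648117 [-2.10305171e-01  5.51167353e+02] 7.373309714690777
side pad 257 [605.7  31.  206.7] [[-0.414  0.91  -0.002]
 [ 0.705  0.319 -0.633]
 [ 0.576  0.264  0.774]] [ 6.6 18.5 84.1]
```

Run:
```python
from h import *
im=cv2.imread('pics/top0.png'); P=np.load('top.npy').astype(np.float32)
# orthographic 2 panels: colour & height, finer via upsampled cloud
k=4
U=cv2.resize(P,None,fx=k,fy=k,interpolation=cv2.INTER_NEAREST); I=cv2.resize(im,None,fx=k,fy=k,interpolation=cv2.INTER_NEAREST)
def ortho(U,I):
    H=np.full((290,370),-99.);O=np.zeros((290,370,3),np.uint8)
    a=((760-U[...,0])).astype(int).ravel(); b=((200-U[...,1])).astype(int).ravel(); z=U[...,2].ravel()
    ok=(a>=0)&(a<290)&(b>=0)&(b<370)&(z>-20)&(z<300); o=np.argsort(z[ok]); a,b,zz=a[ok][o],b[ok][o],z[ok][o]
    H[a,b]=zz; O[a,b]=I.reshape(-1,3)[ok][o]
    return H,O
H,O=ortho(U,I)
hc=cv2.applyColorMap(np.clip(H*1.2,0,255).astype(np.uint8),cv2.COLORMAP_JET)
out=cv2.resize(np.hstack([O,hc]),(800,313)); 
Q=np.load('side.npy').astype(np.float32); s=cv2.imread('pics/side0.png')
H,O=ortho(cv2.resize(Q,None,fx=k,fy=k,interpolation=cv2.INTER_NEAREST),cv2.resize(s,None,fx=k,fy=k,interpolation=cv2.INTER_NEAREST))
hc=cv2.applyColorMap(np.clip(H*1.2,0,255).astype(np.uint8),cv2.COLORMAP_JET)
cv2.imwrite('pics/ortho.png',np.vstack([out,cv2.resize(np.hstack([O,hc]),(800,287))]))
```

```text
(no output)
```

View pics/ortho.png

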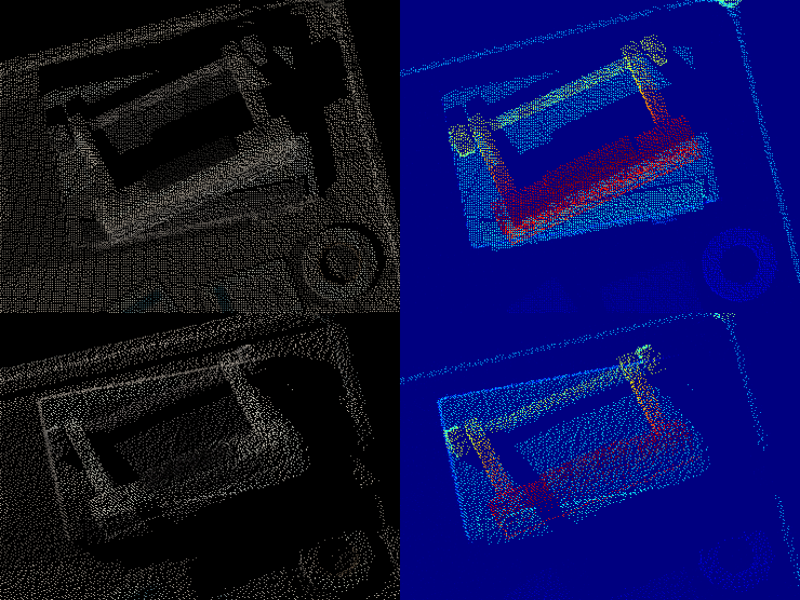

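The ortho view shows the housing and lower bar at a yaw of about 11°, with the arm and hinge rod at about 24°, centred on the hinge at roughly (672,57). I'll press along the arm's own arc.

{"op": "arm_command", "data": {"plan": [[-1,0,0,0.03,0],[-1,0,0,0.034,0],[-1,0.005,-0.001,0.005,0],[-1,0.005,-0.002,0.005,0],[-1,0.005,-0.001,0.005,0],[-1,0.004,-0.001,0.005,0],[-1,0.004,-0.001,0.006,0],[-1,0.004,-0.001,0.006,0],[-1,0.003,-0.001,0.006,0],[-1,0.003,-0.001,0.006,0],[-1,0.002,-0.001,0.005,0],[-1,0.002,0,0.005,0],[-1,0.002,0,0.005,0],[-1,0.001,0,0.005,0],[-1,0,0,0,0]]}}

```text
clock: 4.32
eef_pos: [566.7, 13.8, 147.8]
eef_rot: [-3.141, 0.0, -2.951]
wrist_force: [-0.5, -0.6, 0.4]
finger_gap: 0.4
finger_force: 0.2
```

Run:
```python
from h import *
c=eyes.camera('wrist'); cv2.imwrite('pics/w2.png',c['img'])
```

```text
(no output)
```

View pics/w2.png

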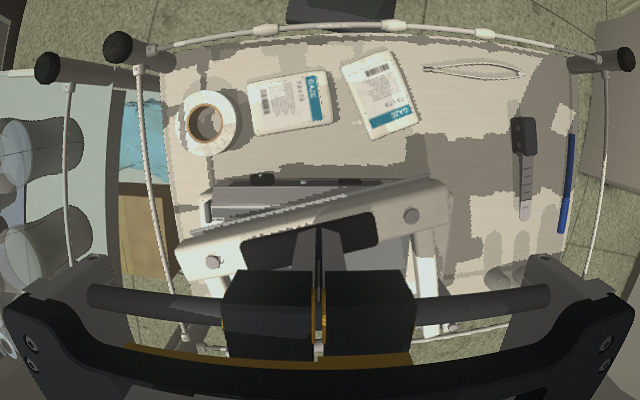

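The wrist view shows the fingertips on the pad at (318,230), with the arm partway down and still yawed against the lower bar. I'll press further.

{"op": "arm_command", "data": {"plan": [[-1,0.001,0,0.003,0],[-1,0,0,0.003,0],[-1,0,0,0.002,0],[-1,0,0,0,0]]}}

```text
clock: 4.88
eef_pos: [565.8, 13.2, 140.4]
eef_rot: [-3.142, -0.0, -2.952]
wrist_force: [-8.4, -2.0, 12.3]
finger_gap: 0.3
finger_force: 6.1
```

{"op": "arm_command", "data": {"plan": [[-1,0,0,0.001,0],[-1,0,0,0.001,0],[-1,0,0,0,0]]}}

```text
clock: 5.25
eef_pos: [565.9, 13.1, 140.2]
eef_rot: [-3.141, 0.001, -2.952]
wrist_force: [-16.3, -0.5, 28.5]
finger_gap: 0.5
finger_force: 14.8
```

{"op": "arm_command", "data": {"plan": [[-1,0,0,-0.01,0],[-1,0,0,-0.05,0],[-0.2,0.012,0.04,-0.02,0],[-0.2,0.012,0.04,0,0],[-0.2,0.012,0.04,0,0],[-0.2,0.012,0.04,0,0],[-0.2,0.012,0.04,0,0],[-0.2,0.0105,0.0385,0,0],[-0.2,0,0,0,-0.184],[-0.2,0,0,0.05,0],[-0.2,0,0,0,0]]}}

```text
clock: 6.62
eef_pos: [450.6, 233.5, 165.1]
eef_rot: [-3.142, -0.006, -2.768]
wrist_force: [-1.0, 0.2, 0.8]
finger_gap: 37.8
finger_force: 0.0
```

Run:
```python
from h import *
for n in('top','side','wrist'):
    c=eyes.camera(n); cv2.imwrite(f'pics/{n}2.png',c['img']); 
    if n!='wrist': np.save(f'{n}2.npy',cloud(c))
im=cv2.imread('pics/top2.png'); a=cv2.resize(im[100:230,280:460],None,fx=2.1,fy=2.1,interpolation=cv2.INTER_CUBIC)
w=cv2.imread('pics/wrist2.png'); w=cv2.resize(w,(512,320))
b=np.zeros((600,800,3),np.uint8); b[:273,:378]=a
s=cv2.imread('pics/side2.png')[120:250,170:330]; s=cv2.resize(s,None,fx=2.1,fy=2.1,interpolation=cv2.INTER_CUBIC); b[:273,400:736]=s
b[275:595,:512]=w; cv2.imwrite('pics/mix.png',b)
```

```text
(no output)
```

View pics/mix.png

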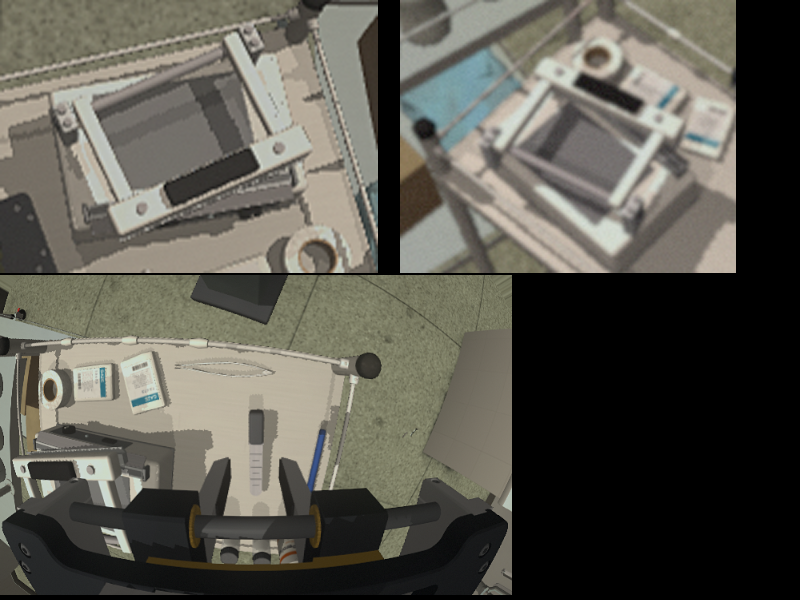

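The arm is down. The wrist panel shows the gauge handle centred between the fingers, at (257,425). I'll grasp it.

{"op": "arm_command", "data": {"plan": [[-0.2,0,0,0.05,0],[-0.2,-0.001,0,0.05,0],[-0.2,0,0,0.045,0],[-0.2,0,0,0.015,0],[-0.2,0,0,0,0],[-1,0,0,0,0],[-1,0,0,0,0],[-1,0,0,0,0],[-1,0,0,0,0]], "newtons": 40}}

```text
clock: 7.9
eef_pos: [453.8, 234.6, 8.9]
eef_rot: [3.141, 0.002, -2.768]
wrist_force: [-1.3, 0.8, 8.8]
finger_gap: 19.5
finger_force: 40.0
```

Run:
```python
from h import *
im=cv2.imread('pics/top2.png'); P=np.load('top2.npy'); Z=P[...,2]; g=im.max(2).astype(int)
m=np.zeros(Z.shape,bool); m[160:205,345:415]=1; m&=(g<60)&(Z>125)&(Z<155)
k,l,s,c=cv2.connectedComponentsWithStats(m.astype(np.uint8)); m=l==1+np.argmax(s[1:,4])
p=P[m]; c=p.mean(0); w,v=np.linalg.eigh(np.cov((p-c).T)); print('pad',len(p),c.round(1),v.T[::-1].round(3),np.sqrt(w*12).round(1))
for col in range(325,430,10):
    f=[q for q in range(165,225) if 64<Z[q,col]<90]
    if f: print(col,[P[q,col].round(0).astype(int).tolist() for q in (f[0],f[-1])])
```

```text
pad 503 [570.    8.3 138.7] [[-0.42   0.908 -0.006]
 [ 0.908  0.42   0.001]
 [-0.004  0.005  1.   ]] [ 5.4 21.7 87.5]
325 [[604, 114, 73], [528, 113, 74]]
335 [[626, 93, 74], [523, 93, 90]]
345 [[626, 72, 74], [570, 72, 68]]
355 [[627, 51, 71], [580, 51, 73]]
365 [[628, 30, 70], [544, 31, 75]]
375 [[627, 10, 73], [548, 11, 75]]
385 [[628, -11, 72], [553, -10, 71]]
395 [[628, -32, 72], [557, -30, 74]]
405 [[629, -53, 71], [560, -51, 72]]
415 [[595, -73, 70], [565, -72, 72]]
425 [[584, -93, 71], [576, -94, 68]]
```

{"op": "arm_command", "data": {"plan": [[-1,0,0,-0.02,0],[-1,0,0,-0.04,0],[-1,0,0,-0.034,0.125],[-1,0.04,0,0,0],[-1,0.04,0,0,0],[-1,0.03,0,0,0],[-1,0,-0.04,0,0],[-1,0,-0.041,0,0],[-1,0,-0.041,0,0],[-1,0,-0.041,0,0],[-1,0,-0.041,0,0],[-1,0,-0.04,0,0],[-1,0,0,0,0],[-1,0,0,0,0]]}}

```text
clock: 9.65
eef_pos: [406.2, -29.0, 101.6]
eef_rot: [3.141, 0.0, -2.894]
wrist_force: [0.5, 1.4, -1.9]
finger_gap: 19.5
finger_force: 40.0
```

Run:
```python
from h import *
s=manip.read_state(); t=np.array(s['eef_pos']); yaw=s['eef_rot'][2]; print(t,yaw,s['wrist_force'])
f=np.array([-np.cos(yaw),-np.sin(yaw)]); n=np.array([-f[1],f[0]])
for name in('top','side'):
    c=eyes.camera(name); P=cloud(c); cv2.imwrite(f'pics/{name}3.png',c['img'])
    d=P[...,:2]-t[:2]; a=d@f; b=d@n
    m=(abs(b)<25)&(a>15)&(a<125)&(P[...,2]>85)&(P[...,2]<130)
    print(name,m.sum())
    for lo in range(20,125,10):
        q=m&(a>=lo)&(a<lo+10)
        if q.sum()>5: print(lo,q.sum(),'z',np.median(P[q][:,2]).round(1),'b',np.percentile(b[q],[5,50,95]).round(1))
    print('max a',np.percentile(a[m],99.5) if m.any() else None)
    m=(abs(P[...,0]-420)<40)&(abs(P[...,1]-150)<40); print('table',np.median(P[m][:,2]))
    m=(abs(P[...,0]-628)<3)&(abs(P[...,1])<50); print('floor72',np.median(P[m][:,2]))
```

```text
[406.19671688 -28.99923234 101.5995441 ] -2.8937248000262383 [ 0.5016747   1.36311867 -1.94145613]
top 158
60 13 z 110.0 b [3.1 6.8 8.5]
70 30 z 109.1 b [-2.8  3.2  7.9]
80 46 z 108.0 b [-8.3 -0.6  7.3]
90 46 z 106.8 b [-8.8 -0.3  7.3]
100 22 z 106.3 b [-6.9 -1.2  5.5]
max a 105.56342605954455
table -1.4849591202270176
floor72 71.97810724341679
side 240
20 32 z 115.3 b [-5.1  5.9 11.9]
30 29 z 114.7 b [-5.1  3.6 11.3]
40 23 z 112.2 b [-4.5  4.5 12.2]
50 25 z 111.7 b [-5.4  5.6 11.6]
60 26 z 109.9 b [-5.   4.2 11.6]
70 25 z 109.2 b [-6.2  3.  10.2]
80 23 z 110.1 b [-5.3  3.4 10.8]
90 23 z 108.4 b [-4.8  2.  11.1]
100 9 z 108.1 b [-3.5  4.8  8.4]
max a 104.10645070983863
table 0.7107523247556173
floor72 73.21519748933031
```

{"op": "arm_command", "data": {"plan": [[-1,0,0,0.012,0],[-1,0,0,0.0096,0],[-1,-0.015,0,0,0],[-1,-0.013,0,0,0],[-1,0,0,0,0],[-1,0,0,0,0]]}}

```text
clock: 10.5
eef_pos: [433.5, -22.4, 79.8]
eef_rot: [3.142, -0.0, -2.893]
wrist_force: [-0.1, 0.4, -2.1]
finger_gap: 19.8
finger_force: 40.0
```

Run:
```python
from h import *
s=manip.read_state(); t=np.array(s['eef_pos']); yaw=s['eef_rot'][2]; print(t,yaw,s['wrist_force'],s['moment'])
f=np.array([-np.cos(yaw),-np.sin(yaw)]); n=np.array([-f[1],f[0]])
for name in('top','side'):
    c=eyes.camera(name); P=cloud(c)
    d=P[...,:2]-t[:2]; a=d@f; b=d@n
    m=(abs(b)<13)&(a>15)&(a<170)&(P[...,2]>60)&(P[...,2]<130)
    for lo in range(40,160,8):
        q=m&(a>=lo)&(a<lo+8)
        if q.sum()>5: print(name,lo,q.sum(),'z',np.median(P[q][:,2]).round(1))
c=eyes.camera('wrist'); cv2.imwrite('pics/w4.png',cv2.resize(c['img'][80:280,190:450],None,fx=3,fy=3))
```

```text
[433.47559296 -22.41836891  79.80327311] -2.893086176839601 [-0.10500208  0.43317658 -2.09707541] [ 0.04707365  0.04358324 -0.02040504]
top 72 8 z 87.3
top 80 15 z 85.8
top 88 29 z 85.5
top 96 32 z 85.5
top 112 9 z 72.2
top 120 99 z 94.5
top 152 6 z 126.4
side 40 20 z 91.2
side 48 19 z 90.4
side 56 21 z 89.8
side 64 14 z 88.6
side 72 19 z 88.1
side 80 16 z 87.2
side 88 19 z 86.9
side 96 6 z 88.0
side 136 9 z 82.5
side 144 59 z 78.6
side 152 58 z 112.4
```

View pics/w4.png

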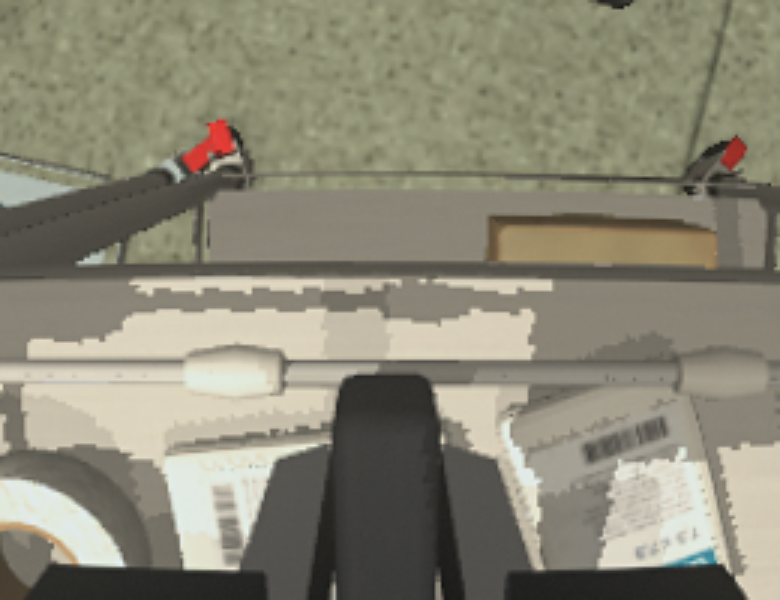

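The wrist view shows the handle square and centred between the fingers at (385,480). Leaf underside measures about 84 mm, so I'm inserting gently.

{"op": "arm_command", "data": {"plan": [[-1,-0.008,0,0,0],[-1,-0.008,0,0,0],[-1,-0.006,0,0,0],[-1,-0.006,0,0,0],[-1,-0.004,0,0,0],[-1,0,0,0,0]]}}

```text
clock: 11.4
eef_pos: [464.7, -14.6, 79.8]
eef_rot: [3.142, -0.0, -2.893]
wrist_force: [-0.1, 1.0, -1.7]
finger_gap: 19.8
finger_force: 40.0
```

{"op": "arm_command", "data": {"plan": [[-1,-0.003,0,0,0],[-1,-0.003,0,0,0],[-1,-0.002,0,0,0],[-1,0,0,0,0]]}}

```text
clock: 11.9
eef_pos: [472.4, -12.6, 79.8]
eef_rot: [3.142, -0.0, -2.893]
wrist_force: [-0.1, -0.6, -1.7]
finger_gap: 20.1
finger_force: 40.0
```

{"op": "arm_command", "data": {"plan": [[-1,-0.002,0,0,0],[-1,-0.002,0,0,0],[-1,0,0,0,0]]}}

```text
clock: 12.28
eef_pos: [476.3, -11.6, 79.8]
eef_rot: [-3.142, -0.0, -2.893]
wrist_force: [1.0, -0.3, -2.2]
finger_gap: 19.8
finger_force: 40.0
```

{"op": "arm_command", "data": {"plan": [[-1,-0.002,0,0,0],[-1,-0.002,0,0,0],[-1,0,0,0,0]]}}

```text
clock: 12.65
eef_pos: [480.2, -10.6, 79.8]
eef_rot: [-3.142, 0.0, -2.893]
wrist_force: [-1.1, 0.7, -2.3]
finger_gap: 19.9
finger_force: 40.0
```

{"op": "arm_command", "data": {"plan": [[-1,-0.002,0,0,0],[-1,-0.002,0,0,0],[-1,0,0,0,0]]}}

```text
clock: 13.02
eef_pos: [484.1, -9.7, 79.8]
eef_rot: [3.142, -0.0, -2.893]
wrist_force: [0.1, -1.4, -2.6]
finger_gap: 19.5
finger_force: 40.0
```

{"op": "arm_command", "data": {"plan": [[-1,-0.002,0,0,0],[-1,-0.002,0,0,0],[-1,0,0,0,0]]}}

```text
clock: 13.4
eef_pos: [487.9, -8.7, 79.8]
eef_rot: [3.142, -0.0, -2.893]
wrist_force: [-0.7, 0.1, -2.3]
finger_gap: 19.8
finger_force: 40.0
```

{"op": "arm_command", "data": {"plan": [[-1,-0.002,0,0,0],[-1,-0.002,0,0,0],[-1,0,0,0,0]]}}

```text
clock: 13.78
eef_pos: [491.8, -7.7, 79.8]
eef_rot: [3.142, -0.0, -2.893]
wrist_force: [-3.6, -0.1, -3.1]
finger_gap: 19.7
finger_force: 40.0
```

{"op": "arm_command", "data": {"plan": [[-1,-0.002,0,0,0],[-1,-0.002,0,0,0],[-1,0,0,0,0]]}}

```text
clock: 14.15
eef_pos: [495.6, -6.7, 79.7]
eef_rot: [3.141, -0.0, -2.893]
wrist_force: [-5.0, -1.3, -2.9]
finger_gap: 19.6
finger_force: 40.0
```

Run:
```python
from h import *
F=[]
for i in range(8):
    c=eyes.camera('top'); F.append(manip.read_state()['wrist_force'])
print(np.mean(F,0),np.std(F,0),manip.read_state()['eef_pos'])
```

```text
[-3.77155278 -0.73201354 -3.63062146] [0.47791828 0.65164691 0.36932998] [495.6034396   -6.74790759  79.86866545]
```

{"op": "arm_command", "data": {"plan": [[-1,-0.001,0,0.0005,0],[-1,-0.001,0,0.0005,0],[-1,-0.001,0,0.0005,0],[-1,-0.001,0,0,0],[-1,0,0,0,0]]}}

```text
clock: 15.18
eef_pos: [499.3, -5.8, 78.2]
eef_rot: [3.141, -0.001, -2.893]
wrist_force: [-4.9, -0.8, -3.4]
finger_gap: 19.6
finger_force: 40.0
```

Run:
```python
from h import *
F=[]
for i in range(10):
    c=eyes.camera('top'); F.append(manip.read_state()['wrist_force'])
print(np.mean(F,0),np.std(F,0),manip.read_state())
P=cloud(c)
m=(abs(P[...,0]-570)<8)&(abs(P[...,1]-8)<12)&(P[...,2]>100); print('pad z',np.median(P[m][:,2]))
```

```text
[-4.5728422  -1.44703658 -2.89205536] [0.42587667 0.22229236 0.39967944] {'clock': 15.675, 'joints': array([-8.49266891e-02,  3.38280037e-01,  1.79277510e+00, -1.03526116e-04,
        1.01099380e+00, -1.90390108e+00]), 'qd': array([-0.00015765, -0.00034546, -0.00134606, -0.00030564,  0.00068108,
        0.00237491]), 'effort': array([ 6.25018571e-01, -5.19825482e+01, -3.33957052e+01,  3.61202778e-01,
       -1.21760588e+00,  1.14080304e-02]), 'eef_pos': array([499.31204311,  -5.79860242,  78.27322884]), 'eef_rot': array([ 3.14152634e+00, -4.59876419e-04, -2.89335958e+00]), 'wrist_force': array([-3.87367308, -1.22674445, -2.95690882]), 'moment': array([-0.22732007,  0.97229474,  0.01349803]), 'finger_force': 39.99910533428192, 'finger_gap': 19.623766937408423}
pad z nan
  return _methods._mean(a, axis=axis, dtype=dtype,
  ret = ret.dtype.type(ret / rcount)
```

{"op": "arm_command", "data": {"plan": [[-1,-0.001,0,0.0005,0],[-1,-0.001,0,0.0003,0],[-1,-0.001,0,0,0],[-1,-0.001,0,0,0],[-1,0,0,0,0],[-1,0,0,0,0]]}}

```text
clock: 16.42
eef_pos: [503.0, -4.8, 77.4]
eef_rot: [3.141, -0.001, -2.893]
wrist_force: [-6.7, -2.1, -2.2]
finger_gap: 19.4
finger_force: 40.0
```

Run:
```python
from h import *
F=[]
for i in range(12):
    c=eyes.camera('side'); F.append(manip.read_state()['wrist_force'])
print(np.mean(F,0),np.std(F,0),manip.read_state()['eef_pos'])
P=cloud(c); Q=np.load('side2.npy')
for X in(P,Q):
    m=(abs(X[...,0]-600)<80)&(abs(X[...,1]-8)<80)&(X[...,2]>100); print('arm z',m.sum(),np.percentile(X[m][:,2],[20,50,80,95]))
cv2.imwrite('pics/s5.png',cv2.resize(c['img'][110:260,170:370],None,fx=4,fy=4))
```

```text
[-6.90715984 -1.54458038 -1.7707789 ] [0.29352406 0.4278005  0.49544136] [502.97034964  -4.86225958  77.46288911]
arm z 2759 [129.0068034  198.4963334  358.47128192 377.07720922]
arm z 1157 [121.87353937 129.36340603 138.18017839 141.52064947]
```

View pics/s5.png

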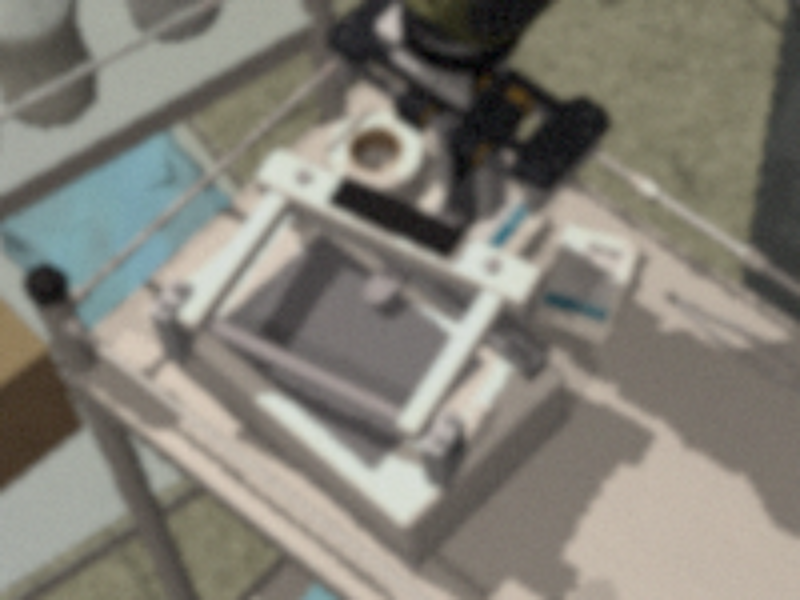

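The side view shows the arm down, the leaf tip out behind the bars at (380,290) and the handle gripped. The steady push is about 7 N, which puts 3.5–6 N on the upper bar, so I'm handing in.

```bash
python3 -c "
from cell import ticket; print(ticket.sign_off())"
```

```text
the job is handed in; nothing more can be done
None
```

I handed the job in without seeing the verdict: the arm is pressed down, and I am holding the gauge still in the jaw gap at about 7 N of push, a snug drag; the arm sits about 13° askew to the lower bar, so I set the leaf between the two angles.

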